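# Load the sloped fixture and snap its keeper bar shut

## Task

Pick up the long steel channel from the cardboard sheet and lay it open side down on the sloping fixture, flat between its low side rails and slid down snug against the end stop, and let go of it. Then swing the fixture's hinged keeper bar down over it and press the bar until it snaps fully home past its spring detent; it takes a firm push, but do not force it against its stop. Leave the other pieces and tools where they lie.

Things in the scene. Friction and masses are not known exactly. Their poses are not given: they have to be found in the camera images.
- channel: the loose part to load: bright steel U-channel lying open side down, 90 long (its x) x 30 wide (its y) x 30 high, 3 mm sheet, about 170 g, two small dark holes in its top. Origin: centre of its underside; z up through the closed top. Either end may go first.
- deck: fixture's aluminium top plate, 150 (x) x 300 (y) mm, sloped 30 deg, low edge to the robot. Origin: on its upper face, 72 mm above the table, where the channel's origin must lie; x up the slope and along the channel, y left, z square out of it. 5 mm high side rails, inner faces y = +-18; end stop 14 high, face x = -45; hinge cheeks 46 high at y = 110; detent post 56 high, y = -91 to -112
- keeper (a joint): angle of the keeper, a steel bar 192 x 20 x 8 mm on a stiff hinge (stays where left) whose axis runs along the deck's x at y = 110, z = 38. 0 = shut: bar along -y at x = 0, top face z = 42, end under the detent post's spring ball. Grows as it swings up and over to the left; 1.57 = square to the deck, starts 1.85 to 2.1. Ball resists from 0.08, snaps home below 0.04; press under 30 N
- keeper_tip (a point): centre of the keeper bar's free end, 190 mm from the hinge axis
- short_channel: bystander: steel U-channel like the one to load but only 50 mm long, 30 wide, 30 high, one hole; origin at the centre of its underside
- angle_piece: bystander: steel angle, base 70 x 50 x 4 mm with an upright leg 40 mm high at its +x end; origin at the centre of its underside
- hammer: bystander: hammer with wooden handle, 260 mm long along its x, head at +x; origin under its middle
- spanner: bystander: flat steel spanner, 180 mm long along its x; origin under its middle
Not all that is in view belongs to the job. Leave any blue or yellow look-alike of the channel alone.

How it is judged (in metres and radians):
On the way, in this order (a step that is already met when the one before it is completed fails the run):
1. the channel lies home in the fixture and is let go, while the keeper is still open (x of channel in the frame of deck between -0.004 and 0.004 m and y of channel in the frame of deck between -0.006 and 0.006 m and z of channel in the frame of deck between -0.003 and 0.003 m and angle between the z axis of channel and the z axis of deck, either way round below 0.07 rad and angle between the x axis of channel and the x axis of deck, either way round below 0.09 rad and contact force between the fingers and channel below 0.2 N and value of joint keeper above 1.2 rad), for 0.2 s.
2. the keeper is snapped shut over the channel (x of channel in the frame of deck between -0.004 and 0.004 m and y of channel in the frame of deck between -0.006 and 0.006 m and z of channel in the frame of deck between -0.003 and 0.003 m and angle between the z axis of channel and the z axis of deck, either way round below 0.07 rad and angle between the x axis of channel and the x axis of deck, either way round below 0.09 rad and value of joint keeper below 0.03 rad), for 0.2 s.
At the end, for the whole second after the job is handed in: The long channel lies still in the fixture, open side down, flat on the sloping deck (within 3 mm and 4 degrees), against the end stop within 4 mm, between the rails (within 6 mm of centre, 5 degrees), and the keeper bar is shut past its detent (angle below 0.03 rad) (all of step 2 and linear speed of channel below 0.02 m/s); the robot touches nothing.
It fails at once if the keeper bar is forced: the robot presses it with more than 45 N (contact force between any of the arm, the fingers and keeper above 45 N).
It fails at once if a bystander (short channel, angle piece, hammer or spanner) is moved by more than 20 mm (distance of any of short_channel, angle_piece, hammer, spanner from where it was at the start of the episode above 0.02 m).
It also fails if it takes over 64 s, if anything falls off the work surface, if the arm or the gripper's body presses on something with over 40 N, if the wrist force passes 120 N, or if a joint passes its speed limit or range.

## Robot

A 6-joint arm with a two-finger parallel gripper is mounted at the origin on the work surface. World frame = base frame: x ahead of the robot, y to its left, z up, the work surface at z = 0. Lengths are in mm, angles in rad, forces in N, time in s.
With the tool pointing down it reaches from about 300 to 850 mm from the base axis. Payload 5.4 kg.
Tool frame: the origin (TCP) lies at the very end of the fingers, on their centre line; the grasp point (between the pads) lies 19 mm behind it (bot.grip_depth is the z of the grasp point in the tool frame, in mm); z points along the fingers, y is the line along which they close (so a half turn about z gives the same grasp; the last joint's range is limited). The gripper opens to 85 mm and grips with 20 to 120 N. Pads are 22 mm wide; open, the fingers measure 114 mm over their backs; the gripper's body (76 mm by 85 mm) begins 54 mm behind the grasp point. The pads swing forward as they close: fully open they stand 13 mm farther back than shut.
Start: joints at [0.988, 0.158, 1.597, -0, 1.386, -0.21], TCP at [209.438, 535.483, 231.299] pointing down, gripper open.
Joint ranges: [-2.91, 2.91], [-0.94, 2.29], [0.18, 2.7], [-1.29, 4.43], [0.17, 2.64], [-3, 3]. Speed limits (rad/s): [2.57, 2.57, 3.14, 3.14, 3.14, 3.14].

## Interface

Orientations are given as a unit quaternion [w, x, y, z].
In Python, from plant import sense, viewer, hand_in, bot gives the robot as it stands.
- The arm moves only by the shell command python3 -m crank 'ROWS' [FORCE]. ROWS is text: rows parted by semicolons, each of 7 numbers parted by spaces: the turn, a rotation vector about the world's x, y, z in degrees, then the shift along the world's x, y, z in cm, then the gripper command: -1 is shut, 1 is fully open, values between are in proportion. A call has 1 to 20 rows; each row shifts and turns the commanded pose from where the row before left it; what a row does not reach is not made up. A row lasts 1/12 s, in which the tool goes at most 41.7 mm and 7.16 degrees, less where a joint would pass 70% of its speed; a pose out of reach is approached as far as the arm can. A call is refused whole if a number of a shift passes 4.17 or a number of a turn 7.16, either way. A call with a gripper value outside its range is refused whole. The fingers move at their own pace and stop on an object; FORCE is the grip in N (left out, the last holds). Time passes only in rows, so rows that do not move let the fingers close. It gives the time, the measured TCP pose, the force, the opening and the grip force at its end, in the units of the state.
- sense(): the state, without advancing time (a new reading comes with each control period).
- viewer.camera(name): name is "side" or "top" or "wrist"; returns a dict with "pixels" (400x640x3 uint8, red, green, blue), "fov_y" (degrees; the focal length in pixels is half the picture's height over the tangent of half this angle, whatever the lens; pixels are square), "cx", "cy" (the principal point, pixels), "R" (3x3) and "t" (3): a world point X has camera coordinates R X + t; the wrist camera has in their place "tool_from_camera" (4x4, takes a point from camera to tool coordinates, whose origin is the TCP and whose axes are the flange's). Camera axes: x right, y down, z forward; pixel columns grow to the right and rows downward; lengths in mm; the calibration is good to about 2 mm. The wrist camera is an equidistant fisheye: a pixel r from the principal point sees the ray r / f radians off the axis. A picture is of the moment at which its call begins: read the wrist's pose just before it. There is no depth.
- hand_in(): hands the job in; it is judged then, once.
The state is a dict: "clock": time; "q": joint angles; "joint_vel": joint speeds; "joint_efforts": joint torques, N m; "position": TCP position; "tool_rot": TCP orientation; "ft_force": force on the tool from outside, world axes, zero at the start; "moment": the same for the moment, N m; "opening": finger opening in mm; "grasp_force": force on a finger pad.
Only numpy, scipy, OpenCV 4.12 (cv2) and the standard library are available. Lean on these libraries where they do the work, as an engineer would, in place of code of your own. Each camera call takes 0.05 s, during which the arm holds its last target. There are 200 camera calls.

## Working session

There is one attempt and no reset: what is moved stays moved. The work goes in short steps, Python scripts to look and compute and a shell command to move; the robot and the scene stay as the last step left them, time stands still between calls to the robot, and variables do not carry over. Pictures are saved under pics/ and viewed, at most 10 in all, crops included, and the job is handed in when it is done.

```bash
mkdir -p pics; ls
python3 - <<'E'
from plant import sense, viewer, bot
import cv2
print(sense()); print(bot.grip_depth)
for n in("side","top"):
    c=viewer.camera(n); cv2.imwrite(f"pics/{n}0.png",c["pixels"][:,:,::-1]); 
    import pickle; pickle.dump(c,open(f"{n}0.pkl","wb"))
    print(n,c["fov_y"],c["cx"],c["cy"],c["R"],c["t"])
E
```

```text
pics
{'clock': 0.0, 'q': array([ 9.87906600e-01,  1.59074357e-01,  1.59822965e+00, -1.46304272e-06,
        1.38618108e+00, -2.10078091e-01]), 'joint_vel': array([-2.72671949e-03, -6.82505889e-05,  3.13001709e-04,  7.27422968e-04,
        1.05310246e-03, -4.69643402e-04]), 'joint_efforts': array([-5.78523595e-04, -3.96010923e+01, -3.31426120e+01, -2.94213751e-04,
        8.60506523e-03, -2.15891731e-06]), 'position': array([209.10932063, 534.99102334, 230.30396699]), 'tool_rot': array([-3.64743704e-04,  1.85327965e-01,  9.82676269e-01, -8.73089662e-04]), 'ft_force': array([-0.34330004, -0.46629208, -0.2065637 ]), 'moment': array([-0.00487843,  0.02592775,  0.01705482]), 'grasp_force': 0.0, 'opening': 85.37656113096853}
-18.700000000000003
side 42.57658752978493 326.9342687569285 193.8735974696954 [[ 0.86196793 -0.50696138  0.00120569]
 [-0.24261603 -0.41459709 -0.87706711]
 [ 0.44513903  0.7557112  -0.48036635]] [-551.00829126  184.08958228 1090.19179851]
top 43.81416149903935 324.2128609383827 198.58830271794525 [[ 0.01542366 -0.99984219 -0.00881486]
 [-0.98103532 -0.0134288  -0.1933633 ]
 [ 0.19321441  0.01163006 -0.98108763]] [ -97.26210204  545.32113932 1425.84759544]
```

View pics/side0.png

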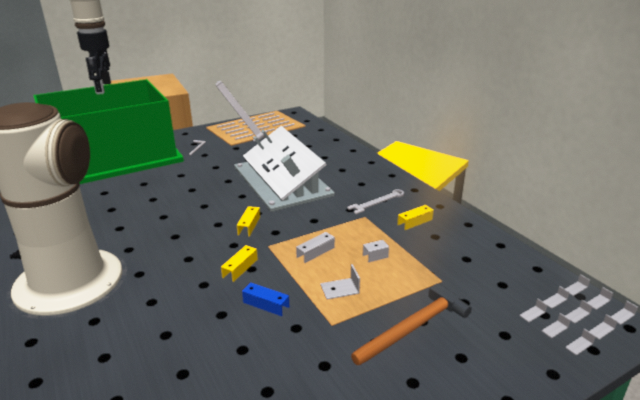

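View pics/top0.png

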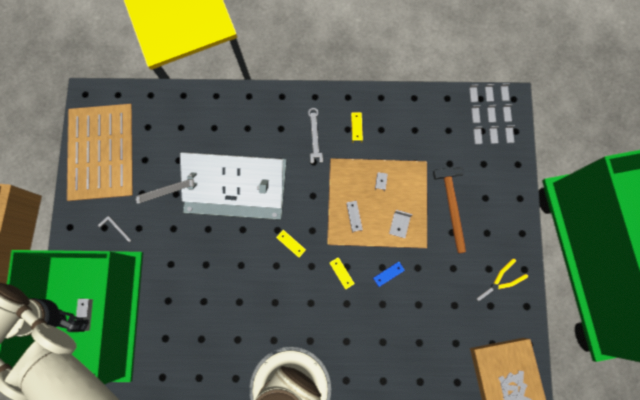

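Run:
```python
import cv2,numpy as np
s=cv2.imread("pics/side0.png");t=cv2.imread("pics/top0.png")
r=lambda im,x,y,w,h:cv2.resize(im[y:y+h,x:x+w],(400,300),interpolation=cv2.INTER_CUBIC)
# crops 120x90 => x3.333 ; 160x120 => x2.5
a=np.vstack([np.hstack([r(t,176,145,120,90),r(s,230,120,120,90)]),np.hstack([r(t,320,155,120,90),r(s,265,215,120,90)])])
cv2.imwrite("pics/crop0.png",a)
```

```text
(no output)
```

View pics/crop0.png

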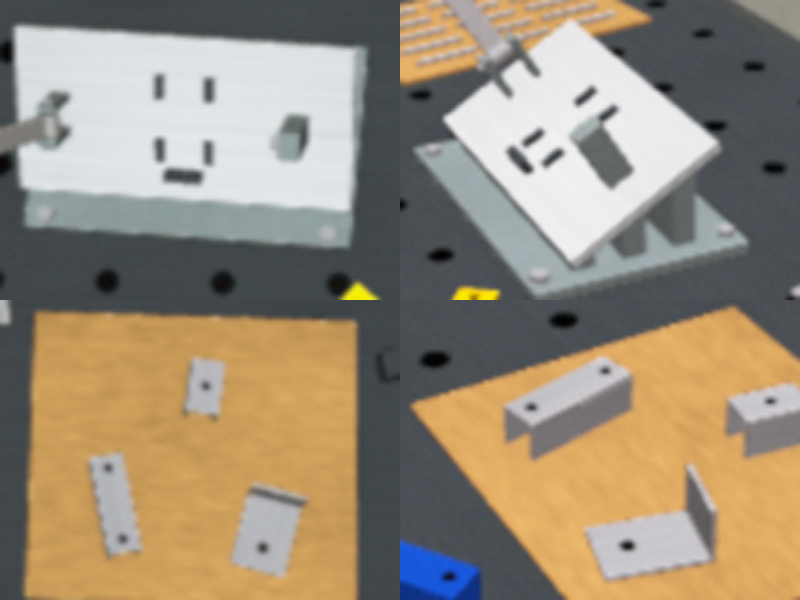

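```bash
cat > h.py <<'E'
import numpy as np,cv2,pickle
from scipy.optimize import least_squares
from scipy.spatial.transform import Rotation as Ro
def K(c):
    f=200/np.tan(np.radians(c["fov_y"]/2)); return np.array([[f,0,c["cx"]],[0,f,c["cy"]],[0,0,1]])
def ray(c,p):
    """camera centre and unit ray in world for a pixel of a fixed camera"""
    d=np.linalg.solve(K(c),[p[0],p[1],1.]);R=c["R"];d=R.T@d
    return -R.T@c["t"],d/np.linalg.norm(d)
def wray(c,st,p):
    f=K(c)[0,0];v=np.array([p[0]-c["cx"],p[1]-c["cy"]]);r=np.hypot(*v)
    d=np.r_[v/max(r,1e-9)*np.sin(r/f),np.cos(r/f)]
    q=st["tool_rot"];Rt=Ro.from_quat([q[1],q[2],q[3],q[0]]).as_matrix();T=np.array(c["tool_from_camera"])
    return Rt@T[:3,3]+st["position"],Rt@T[:3,:3]@d
def tri(*rays):
    A=np.zeros((3,3));b=np.zeros(3)
    for o,d in rays:
        P=np.eye(3)-np.outer(d,d);A+=P;b+=P@o
    X=np.linalg.solve(A,b)
    return X,max(np.linalg.norm((np.eye(3)-np.outer(d,d))@(X-o)) for o,d in rays)
def onz(r,z): o,d=r;return o+d*(z-o[2])/d[2]
def onplane(r,p,n): o,d=r;return o+d*((p-o)@n)/(d@n)
E
python3 - <<'E'
from h import *
s=pickle.load(open("side0.pkl","rb"));t=pickle.load(open("top0.pkl","rb"))
def cr(p,x,y):return (np.array(p)+.5)/(10/3)-.5+[x,y]
np.set_printoptions(precision=1,suppress=True)
P={}
for n,a,b in [("TL",(15,27),(175,20)),("TR",(367,47),(320,148)),("BL",(18,187),(43,118)),("BR",(350,210),(177,265))]:
    P[n],e=tri(ray(t,cr(a,176,145)),ray(s,cr(b,230,120)));print(n,P[n],e)
for n,a,b in [("hfar",(108,168),(205,70)),("hnear",(123,239),(131,107))]:
    P[n],e=tri(ray(t,cr(a,320,155)),ray(s,cr(b,265,215)));print(n,P[n],e)
print("tip",tri(ray(t,(139,200)),ray(s,(220,84))))
y=(P["TL"]+P["BL"]-P["TR"]-P["BR"]);y/=np.linalg.norm(y)
x=(P["TL"]+P["TR"]-P["BL"]-P["BR"]);x/=np.linalg.norm(x)
z=np.cross(x,y);print("centre",sum(P[k] for k in("TL","TR","BL","BR"))/4);print(np.array([x,y,z]))
print(np.linalg.norm(P["TL"]-P["TR"]),np.linalg.norm(P["TL"]-P["BL"]))
E
```

```text
TL [669.8 332.  107.5] 3.336921165164471
TR [651.   24.2 107.9] 1.403489711107075
BL [539.  342.2  34.4] 1.3365681012265294
BR [525.1  40.6  28.9] 3.5566425597724107
hfar [ 533.2 -173.6   34.6] 1.6262074970341291
hnear [ 468.5 -187.1   34.4] 1.2009502566507486
tip (array([501.4, 383.8, 251.1]), np.float64(4.147144522017685))
centre [596.3 184.8  69.7]
[[ 0.9 -0.1  0.5]
 [ 0.1  1.   0. ]
 [-0.5  0.   0.9]]
308.2803382651431 150.21376241065522
```

```bash
python3 -m crank '0 0 1.66 1.45 -3.57 -0.2 1;0 0 1.66 1.45 -3.57 -0.2 1;0 0 1.66 1.45 -3.57 -0.2 1;0 0 1.66 1.45 -3.57 -0.2 1;0 0 1.66 1.45 -3.57 -0.2 1;0 0 1.66 1.45 -3.57 -0.2 1;0 0 1.66 1.45 -3.57 -0.2 1;0 0 1.66 1.45 -3.57 -0.2 1;0 0 1.66 1.45 -3.57 -0.2 1;0 0 1.66 1.45 -3.57 -0.2 1;0 0 1.66 1.45 -3.57 -0.2 1;0 0 1.66 1.45 -3.57 -0.2 1;0 0 1.66 1.45 -3.57 -0.2 1;0 0 1.66 1.45 -3.57 -0.2 1;0 0 1.66 1.45 -3.57 -0.2 1;0 0 1.66 1.45 -3.57 -0.2 1;0 0 1.66 1.45 -3.57 -0.2 1;0 0 1.66 1.45 -3.57 -0.2 1;0 0 1.66 1.45 -3.57 -0.2 1;0 0 1.66 1.45 -3.57 -0.2 1'; python3 -m crank '0 0 0 0 0 0 1;0 0 0 0 0 0 1'
python3 - <<'E'
from plant import sense, viewer
from h import *
st=sense();c=viewer.camera("wrist");pickle.dump((st,c),open("w1.pkl","wb"))
cv2.imwrite("pics/w1.png",c["pixels"][:,:,::-1]);print(st["q"],c["fov_y"],c["tool_from_camera"])
E
```

```text
clock: 1.77
position: [499.5, -180.4, 190.7]
tool_rot: [-0.0, -0.104, 0.995, 0.0]
ft_force: [1.1, 0.3, 0.6]
opening: 85.2
grasp_force: 0.0
clock: 1.93
position: [499.2, -179.9, 190.3]
tool_rot: [-0.001, -0.102, 0.995, 0.001]
ft_force: [0.0, 1.5, 0.3]
opening: 85.6
grasp_force: 0.0
[-5.73836752e-01  8.01119458e-02  1.76549028e+00  9.21196584e-05
  1.29807023e+00 -2.34851167e+00] 65.70646984690485 [[-8.78613936e-04 -9.45264973e-01 -3.26302558e-01  8.44321367e+01]
 [ 9.99999559e-01 -9.38387086e-04  2.57763664e-05 -4.92302865e-01]
 [-3.30563603e-04 -3.26302392e-01  9.45265381e-01 -1.41545254e+02]
 [ 0.00000000e+00  0.00000000e+00  0.00000000e+00  1.00000000e+00]]
```

View pics/w1.png

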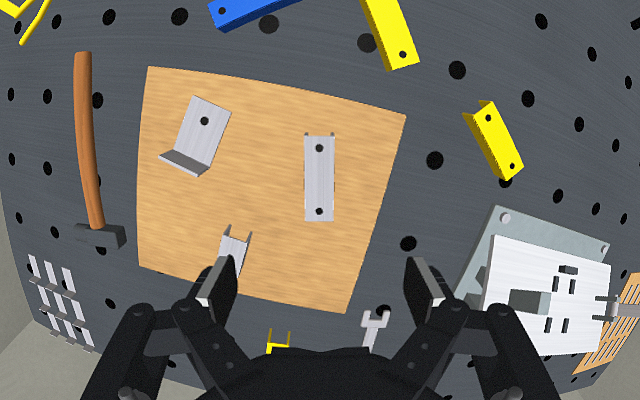

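Run:
```python
from h import *
np.set_printoptions(precision=1,suppress=True)
st,c=pickle.load(open("w1.pkl","rb"));t=pickle.load(open("top0.pkl","rb"));s=pickle.load(open("side0.pkl","rb"))
def blob(im,x,y,r,th):
    g=cv2.cvtColor(im,cv2.COLOR_RGB2GRAY)[y-r:y+r+1,x-r:x+r+1].astype(float)
    w=np.clip(th-g,0,None);yy,xx=np.mgrid[-r:r+1,-r:r+1];return np.array([x+(w*xx).sum()/w.sum(),y+(w*yy).sum()/w.sum()])
hn=blob(c["pixels"],319,148,7,110);hf=blob(c["pixels"],319,211,7,110);print(hn,hf)
for p,a,b in((hn,(356.75,226.4),(304.0,246.8)),(hf,(352.2,205.1),(326.3,235.7))):
    r=wray(c,st,p);print(onz(r,33),tri(r,ray(t,a),ray(s,b)))
A,B=onz(wray(c,st,hn),33),onz(wray(c,st,hf),33);d=B-A
print("centre",(A+B)/2,"len",np.linalg.norm(d),"yaw",np.degrees(np.arctan2(d[1],d[0])))
q=st["tool_rot"];R=Ro.from_quat([q[1],q[2],q[3],q[0]]).as_matrix();print("tooly yaw",np.degrees(np.arctan2(R[1,1],R[0,1])))
```

```text
[318.8 147.7] [318.7 210.7]
[ 467.4 -187.8   33. ] (array([ 467.9, -187.8,   34.8]), np.float64(1.566536659730309))
[ 531.9 -174.8   33. ] (array([ 532.5, -174.5,   34.6]), np.float64(2.2200396274857765))
centre [ 499.6 -181.3   33. ] len 65.8514870253298 yaw 11.451068019100562
tooly yaw 101.6798936865934
```

```bash
python3 -m crank '0 0 0 0.1 -0.13 -3.8 0.4;0 0 0 0 0 -3.8 0.4;0 0 0 0 0 -3.6 0.4;0 0 0 0 0 -3 0.4;0 0 0 0 0 -2 0.4;0 0 0 0 0 -1.2 0.4;0 0 0 0 0 -0.6 0.4;0 0 0 0 0 0 0.4;0 0 0 0 0 0 0.4' 50; python3 -m crank '0 0 0 0 0 0 -1;0 0 0 0 0 0 -1;0 0 0 0 0 0 -1;0 0 0 0 0 0 -1;0 0 0 0 0 0 -1;0 0 0 0 0 0 -1;0 0 0 0 0 0 -1;0 0 0 0 0 0 -1'
```

```text
clock: 2.73
position: [501.3, -179.9, 12.6]
tool_rot: [0.001, -0.103, 0.995, -0.001]
ft_force: [0.6, -0.4, 1.0]
opening: 59.9
grasp_force: 0.0
clock: 3.4
position: [501.6, -180.6, 12.9]
tool_rot: [0.001, -0.103, 0.995, -0.001]
ft_force: [0.2, 0.7, 6.8]
opening: 29.0
grasp_force: 50.4
```

```bash
python3 -m crank '0 0 0 0 0 1 -1;0 0 0 0 0 2.5 -1;0 0 0 0 0 3.8 -1;0 0 0 0 0 4 -1;0 0 0 0 0 4 -1;0 0 -2.94 0.25 2.2 3.4 -1;0 0 -2.94 0.25 2.5 0 -1;0 0 -2.94 0.25 2.5 0 -1;0 0 -2.94 0.25 2.5 0 -1;0 0 -2.94 0.25 2.5 0 -1;-0.16 -3 0 0.25 2.5 0 -1;-0.16 -3 0 0.25 2.5 0 -1;-0.16 -3 0 0.25 2.5 0 -1;-0.16 -3 0 0.25 2.5 0 -1;-0.16 -3 0 0.25 2.5 0 -1;-0.16 -3 0 0.25 2.5 0 -1;-0.16 -3 0 0.25 2.5 0 -1;-0.16 -3 0 0.25 2.5 0 -1;-0.16 -3 0 0.25 2.5 0 -1;-0.16 -3 0 0.25 2 0 -1'; python3 -m crank '0 0 0 0 0 0 -1;0 0 0 0 0 0 -1;0 0 0 0 0 0 -1'
python3 - <<'E'
from plant import sense, viewer
from h import *
st=sense();c=viewer.camera("wrist");pickle.dump((st,c),open("w2.pkl","wb"))
cv2.imwrite("pics/w2.png",c["pixels"][:,:,::-1]);print(st["q"])
q=st["tool_rot"];print(Ro.from_quat([q[1],q[2],q[3],q[0]]).as_matrix())
E
```

```text
clock: 5.07
position: [537.0, 188.7, 198.4]
tool_rot: [0.26, 0.024, 0.965, -0.007]
ft_force: [-0.5, -0.7, -2.3]
opening: 28.9
grasp_force: 50.0
clock: 5.32
position: [537.5, 186.8, 198.2]
tool_rot: [0.258, 0.024, 0.966, -0.008]
ft_force: [-0.1, -0.3, -1.9]
opening: 29.0
grasp_force: 50.2
[ 0.18736958 -0.15472835  2.06177743 -0.17970991  0.73225049 -1.23056782]
[[-0.86527264  0.05041335  0.49876022]
 [ 0.04258761  0.99872606 -0.02706558]
 [-0.4994893  -0.0021781  -0.86631732]]
```

View pics/w2.png

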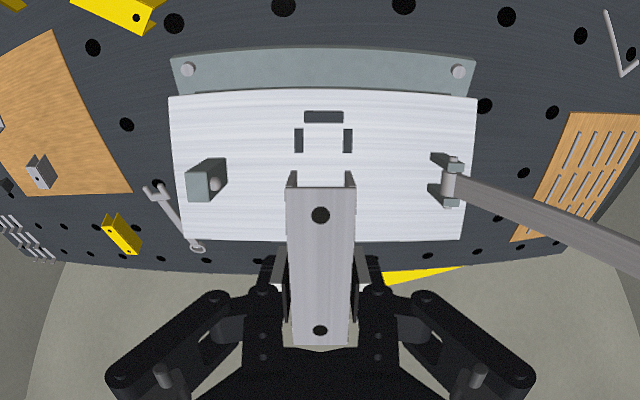

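Run:
```python
from h import *
np.set_printoptions(precision=3,suppress=True)
st,c=pickle.load(open("w2.pkl","rb"));t=pickle.load(open("top0.pkl","rb"));s=pickle.load(open("side0.pkl","rb"))
cr=lambda p,x,y:(np.array(p)+.5)/(10/3)-.5+[x,y]
P={}
for n,a,b,w in [("TL",(15,27),(175,20),(460,240)),("TR",(367,47),(320,148),None),("BL",(18,187),(43,118),(477,98)),("BR",(350,210),(177,265),(168,96))]:
    rs=[ray(t,cr(a,176,145)),ray(s,cr(b,230,120))]+([wray(c,st,w)] if w else [])
    P[n],e=tri(*rs);print(n,P[n],e)
g=cv2.cvtColor(c["pixels"],cv2.COLOR_RGB2GRAY).astype(float)
print(g[108:126:2,324],g[140,290:358:1].astype(int))
def cross(v,i0,up):  # first subpixel crossing of 130 from i0 upward
    for i in range(i0,len(v)-1):
        if (v[i]-130)*(v[i+1]-130)<=0: return i+(130-v[i])/(v[i+1]-v[i])
ln=lambda l:np.array(l)
L=ln([(cross(g[r],299,1),r) for r in range(133,150)]);R=ln([(-cross(-g[r][::-1]+260,639-347,1)+639,r) for r in range(133,150)])
S=ln([(k,cross(g[:,k],117,1)) for k in range(309,340)])
print(L[[0,-1]],R[[0,-1]],S[[0,-1]])
q=st["tool_rot"];Rt=Ro.from_quat([q[1],q[2],q[3],q[0]]).as_matrix()
y0=Rt[:,1]; n=-Rt[:,2]
# deck plane through (O) with z=72 at channel spot: iterate
O=np.array([596.,185,72])
for it in range(5):
    f=lambda pts,h:np.array([onplane(wray(c,st,p),O+h*n,n) for p in pts])
    l,r,e=f(L,5),f(R,5),f(S,14)
    x=(l[-1]-l[0])/np.linalg.norm(l[-1]-l[0])+(r[-1]-r[0])/np.linalg.norm(r[-1]-r[0]);x/=np.linalg.norm(x)
    ye=(e[-1]-e[0]);ye/=np.linalg.norm(ye)
    mid=(l.mean(0)+r.mean(0))/2;gap=(l.mean(0)-r.mean(0))@y0
    xd=-Rt[:,0];
    yd=ye
    # origin: y from mid, x from stop +45
    O=mid+xd*((e.mean(0)-mid)@xd+45); O=O-n*((O-np.array([O[0],O[1],72]))@n)
    # keep plane where z=72 at O
    O=O+ n*((72-O[2])/n[2])
print("O",O,"gap",gap,"rail dir",x,"stop dir",ye,"tool",xd,y0)
for k in P: d=P[k]-O; print(k,[d@xd,d@y0,d@n])
tcp=st["position"]-O; print("tcp in deck",tcp@xd,tcp@y0,tcp@n)
```

```text
TL [669.955 332.862 106.923] 3.6535100671934844
TR [651.027  24.244 107.919] 1.403489711107075
BL [538.281 340.766  33.635] 2.8686061081550753
BR [523.649  39.217  29.925] 4.314646174804895
[211. 163.  62.  78.  74.  74.  75. 105. 228.] [211 215 216 226 122  76  74  74  71  74  79  73  53 149 225 215 211 214
 216 212 212 214 213 212 213 214 215 216 214 215 216 210 216 215 215 213
 218 217 215 217 215 215 214 214 213 215 212 215 217 215 217 227 197 121
  54  69  73  69  74  76  67  79 137 229 215 214 212 213]
[[302.671 133.   ]
 [302.723 149.   ]] [[342.947 133.   ]
 [342.853 149.   ]] [[309.    122.367]
 [339.    122.415]]
O [591.787 185.733  72.   ] gap -35.62267715599159 rail dir [ 0.865 -0.043  0.499] stop dir [ 0.051  0.999 -0.002] tool [ 0.865 -0.043  0.499] [ 0.05   0.999 -0.002]
TL [np.float64(78.8146676062865), np.float64(150.80627880991318), np.float64(-4.750132554521116)]
TR [np.float64(76.07779894507095), np.float64(-158.3747420966329), np.float64(-2.799884911619486)]
BL [np.float64(-72.06231666085021), np.float64(152.2216219027831), np.float64(-2.353347686929009)]
BR [np.float64(-73.73402642611349), np.float64(-149.67307363874664), np.float64(-6.431906485745458)]
tcp in deck 16.063359254784324 -1.9380772186584732 136.4280895803911
```

Run:
```python
from h import *
np.set_printoptions(precision=2,suppress=True)
st,c=pickle.load(open("w2.pkl","rb"))
g=cv2.cvtColor(c["pixels"],cv2.COLOR_RGB2GRAY).astype(float)
I={"position":np.zeros(3),"tool_rot":[1,0,0,0]}
def blob(x,y,r):
    w=np.clip(100-g[y-r:y+r+1,x-r:x+r+1],0,None);yy,xx=np.mgrid[-r:r+1,-r:r+1];return x+(w*xx).sum()/w.sum(),y+(w*yy).sum()/w.sum()
a,b=blob(320,215,14),blob(320,330,10);print(a,b)
for z in(-18,-21,-24):
    A,B=onz(wray(c,I,a),z),onz(wray(c,I,b),z);d=A-B;print(z,(A+B)/2,np.linalg.norm(d),np.degrees(np.arctan2(d[1],d[0])))
# channel top edges at rows
for r in(200,240,270): 
    row=g[r];d=np.abs(np.diff(row));print(r,[ (i,int(d[i])) for i in range(275,370) if d[i]>25])
```

```text
(np.float64(320.2269651223321), np.float64(214.86719156689225)) (np.float64(319.68152046783626), np.float64(330.0842105263158))
-18 [  0.73  -0.6  -18.  ] 67.02482057095764 0.27135730567826105
-21 [  2.78  -0.59 -21.  ] 65.39797698955923 0.271357305678261
-24 [  4.82  -0.59 -24.  ] 63.77113340816079 0.27135730567826105
200 [(283, 55), (356, 57)]
240 [(286, 42), (354, 47)]
270 [(283, 56), (288, 110), (289, 46), (350, 53), (351, 103), (356, 50), (368, 26)]
```

```bash
python3 -m crank '0 0 0 0.6 0 -1.23 -1;0 0 0 1.1 0 -2.4 -1;0 0 0 1.1 0 -2.4 -1;0 0 0 0.96 0 -1.92 -1;0 0 0 0.6 0 -1.2 -1;0 0 0 0 0 0 -1;0 0 0 0 0 0 -1;0 0 0 0 0 0 -1'
python3 - <<'E'
from plant import sense, viewer
from h import *
st=sense();c=viewer.camera("wrist");pickle.dump((st,c),open("w3.pkl","wb"))
cv2.imwrite("pics/w3.png",cv2.resize(c["pixels"][100:300,200:440,::-1],None,fx=3,fy=3,interpolation=cv2.INTER_CUBIC))
np.set_printoptions(precision=2,suppress=True)
q=st["tool_rot"];Rt=Ro.from_quat([q[1],q[2],q[3],q[0]]).as_matrix();O=np.array([591.8,185.7,72])
print(Rt);print((st["position"]-O)@Rt)
E
```

```text
clock: 6.03
position: [582.3, 186.7, 108.1]
tool_rot: [0.26, 0.025, 0.965, -0.007]
ft_force: [-0.2, 0.2, -1.0]
opening: 29.0
grasp_force: 50.2
[[-0.86  0.05  0.5 ]
 [ 0.04  1.   -0.03]
 [-0.5  -0.   -0.86]]
[ -9.93   0.42 -36.03]
```

View pics/w3.png

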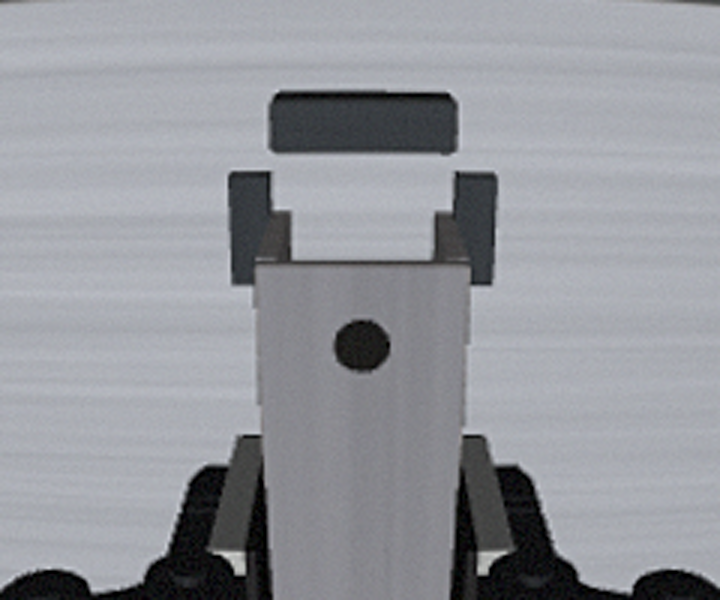

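```bash
python3 -m crank '0 0 0 0.2 -0.01 -0.35 -1;0 0 0 0.2 -0.01 -0.35 -1;0 0 0 0.2 -0.01 -0.35 -1;0 0 0 0.2 -0.01 -0.35 -1;0 0 0 0.1 0 -0.17 -1;0 0 0 0.1 0 -0.17 -1;0 0 0 0.05 0 -0.09 -1;0 0 0 0 0 0 -1'; python3 -m crank '0 0 0 0.05 0 -0.09 -1;0 0 0 0.05 0 -0.09 -1;0 0 0 0 0 0 -1;0 0 0 0 0 0 -1';python3 - <<'E'
from plant import sense, viewer
from h import *
st=sense();c=viewer.camera("wrist");pickle.dump((st,c),open("w4.pkl","wb"))
np.set_printoptions(precision=2,suppress=True)
q=st["tool_rot"];Rt=Ro.from_quat([q[1],q[2],q[3],q[0]]).as_matrix();O=np.array([591.8,185.7,72]);n=-Rt[:,2]
print((st["position"]-O)@Rt,st["ft_force"]@Rt)
g=cv2.cvtColor(c["pixels"],cv2.COLOR_RGB2GRAY).astype(int);print(g[120:215:1,322])
cv2.imwrite("pics/w4.png",cv2.resize(c["pixels"][100:300,200:440,::-1],None,fx=3,fy=3,interpolation=cv2.INTER_CUBIC))
E
```

```text
clock: 6.75
position: [592.0, 186.8, 88.2]
tool_rot: [0.259, 0.024, 0.966, -0.007]
ft_force: [0.1, 0.3, -2.3]
opening: 28.6
grasp_force: 50.2
clock: 7.08
position: [593.0, 186.8, 86.7]
tool_rot: [0.259, 0.024, 0.966, -0.007]
ft_force: [0.2, 0.5, -2.3]
opening: 28.9
grasp_force: 50.2
[ -8.38   1.13 -12.14] [1.   0.54 2.07]
[177 175 175 176 174 174 171 174 165 167 166 171 174 171 170 169 177 175
 149  35  15  20  34  43  56  59  59  57  58  59  54  63  60  57  58  56
  54  59  55  61  58  55  71 121 187 179 171 174 171 171 172 170 172 172
 173 174 178 178 177 176 179 182 178 178 177 175 142  51  93 121 133 131
 131 133 131 130 131 129 133 130 128 133 130 130 130 138 103  42  26  35
  25  27  33  34  27]
```

View pics/w4.png

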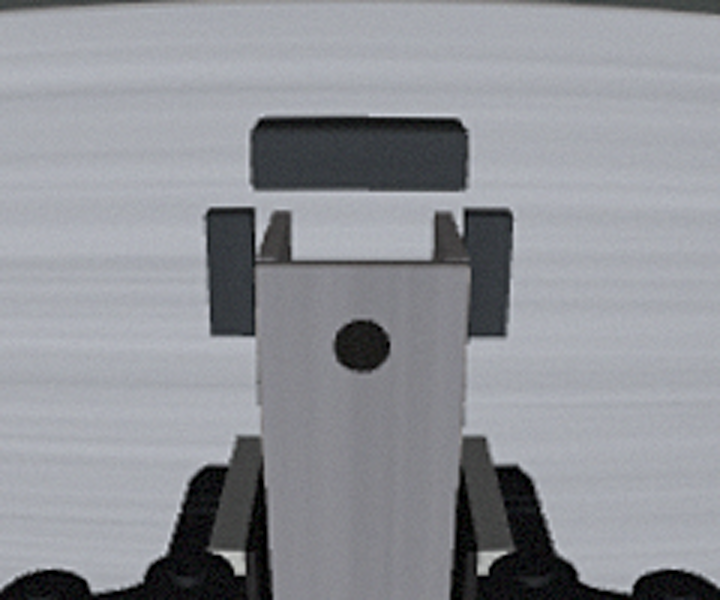

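```bash
cat > f.py <<'E'
from plant import sense
from h import *
st=sense();q=st["tool_rot"];Rt=Ro.from_quat([q[1],q[2],q[3],q[0]]).as_matrix()
D=Rt*[-1,1,-1];np.set_printoptions(precision=2,suppress=True)
print("deck xyz",(st["position"]-np.array([591.8,185.7,72]))@D,"F",st["ft_force"]@D)
E
python3 -m crank '0 0 0 0.05 0 -0.09 -1;0 0 0 0 0 0 -1;0 0 0 0 0 0 -1'>/dev/null; python3 f.py;python3 -m crank '0 0 0 0.05 0 -0.09 -1;0 0 0 0 0 0 -1;0 0 0 0 0 0 -1'>/dev/null; python3 f.py
```

```text
deck xyz [ 8.31  1.14 11.07] F [-0.31 -0.27 -1.74]
deck xyz [ 8.28  1.16 10.03] F [-0.68  0.58 -2.15]
```

```bash
for i in 1; do python3 -m crank '0 0 0 0.05 -0.03 -0.09 -1;0 0 0 0 0 0 -1;0 0 0 0 0 0 -1'>/dev/null; python3 f.py; done;python3 -m crank '0 0 0 0.05 -0.03 -0.09 -1;0 0 0 0 0 0 -1;0 0 0 0 0 0 -1'>/dev/null; python3 f.py
```

```text
deck xyz [8.25 0.87 8.97] F [-1.94  0.15 -2.56]
deck xyz [8.46 0.78 8.31] F [-2.33 -0.48  5.17]
```

```bash
python3 -m crank '0 0 0 -0.17 0.01 -0.1 -1;0 0 0 -0.17 0.01 -0.1 -1;0 0 0 0 0 0 -1;0 0 0 0 0 0 -1'>/dev/null; python3 f.py;python3 -m crank '0 0 0 -0.087 0 -0.05 -1;0 0 0 0 0 0 -1;0 0 0 0 0 0 -1'>/dev/null; python3 f.py;python3 -m crank '0 0 0 -0.087 0 -0.05 -1;0 0 0 0 0 0 -1;0 0 0 0 0 0 -1'>/dev/null; python3 f.py
```

```text
deck xyz [5.39 0.88 8.32] F [0.8  0.53 3.4 ]
deck xyz [4.44 0.81 8.29] F [ 1.53 -0.22  3.87]
deck xyz [3.38 0.73 8.31] F [ 3.11 -0.33  4.88]
```

```bash
for i in 1;do python3 -m crank '0 0 0 -0.087 0 -0.05 -1;0 0 0 0 0 0 -1;0 0 0 0 0 0 -1'>/dev/null; python3 f.py;python3 -m crank '0 0 0 -0.087 0 -0.05 -1;0 0 0 0 0 0 -1;0 0 0 0 0 0 -1'>/dev/null; python3 f.py; done
python3 - <<'E'
from plant import sense, viewer
from h import *
c=viewer.camera("wrist")
cv2.imwrite("pics/w5.png",cv2.resize(c["pixels"][100:300,200:440,::-1],None,fx=3,fy=3,interpolation=cv2.INTER_CUBIC))
E
```

```text
deck xyz [2.7  0.67 8.3 ] F [ 4.68 -0.16  4.18]
deck xyz [2.67 0.68 8.41] F [ 7.24 -1.67  0.48]
```

View pics/w5.png

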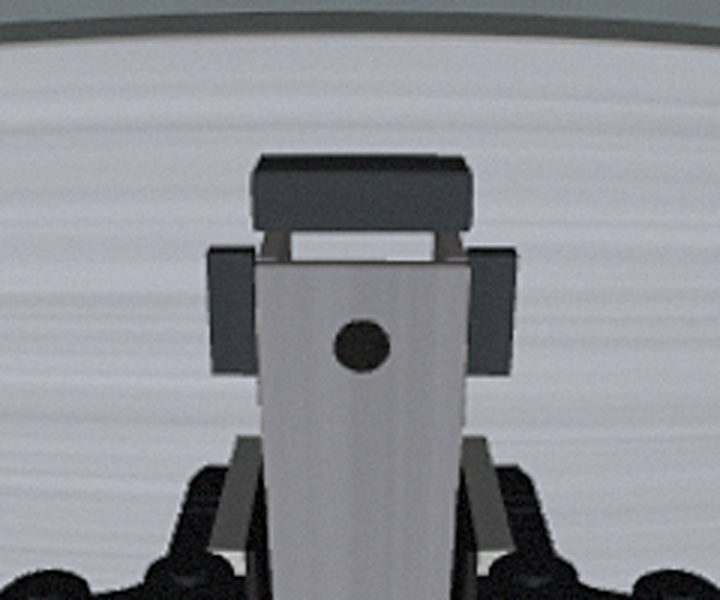

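```bash
python3 -m crank '0 0 0 0 0 0 -0.6;0 0 0 0 0 0 -0.3;0 0 0 0 0 0 0;0 0 0 0 0 0 0.2;0 0 0 0 0 0 0.2;0 0 0 0 0 0 0.2;0 0 0 0 0 0 0.2';python3 f.py; python3 -m crank '0 0 0 -0.5 0.03 0.87 0.2;0 0 0 -1 0.05 1.73 0.2;0 0 0 -1.6 0.08 2.77 0.2;0 0 0 -1.6 0.08 2.77 0.2;0 0 0 -1.3 0.07 2.26 0.2;0 0 0 0 0 0 0;0 0 0 0 0 0 0;0 0 0 0 0 0 0'; python3 f.py
python3 - <<'E'
from plant import sense, viewer
from h import *
im=[]
st=sense()
for n in("wrist","side","top"):
    c=viewer.camera(n);pickle.dump((st,c),open(n+"6.pkl","wb"));im.append(c["pixels"][:,:,::-1])
r=lambda im,x,y,w,h,W,H:cv2.resize(im[y:y+h,x:x+w],(W,H),interpolation=cv2.INTER_CUBIC)
a=np.hstack([r(im[1],200,70,140,140,400,400)[:,:],r(im[2],130,140,140,140,400,400)])
b=np.hstack([r(im[0],100,60,480,240,400,200),np.zeros((200,400,3),np.uint8)])
cv2.imwrite("pics/six.png",np.vstack([a,b]))
E
```

```text
clock: 10.1
position: [587.3, 186.3, 78.2]
tool_rot: [0.258, 0.024, 0.966, -0.008]
ft_force: [0.0, -0.2, 0.1]
opening: 51.5
grasp_force: 0.0
deck xyz [-0.86  0.35  7.61] F [ 0.05 -0.24  0.04]
clock: 10.77
position: [527.7, 189.3, 182.1]
tool_rot: [0.258, 0.024, 0.966, -0.007]
ft_force: [0.6, 0.1, 0.4]
opening: 42.7
grasp_force: 0.0
deck xyz [ -0.67   0.18 127.41] F [0.66 0.11 0.05]
```

View pics/six.png

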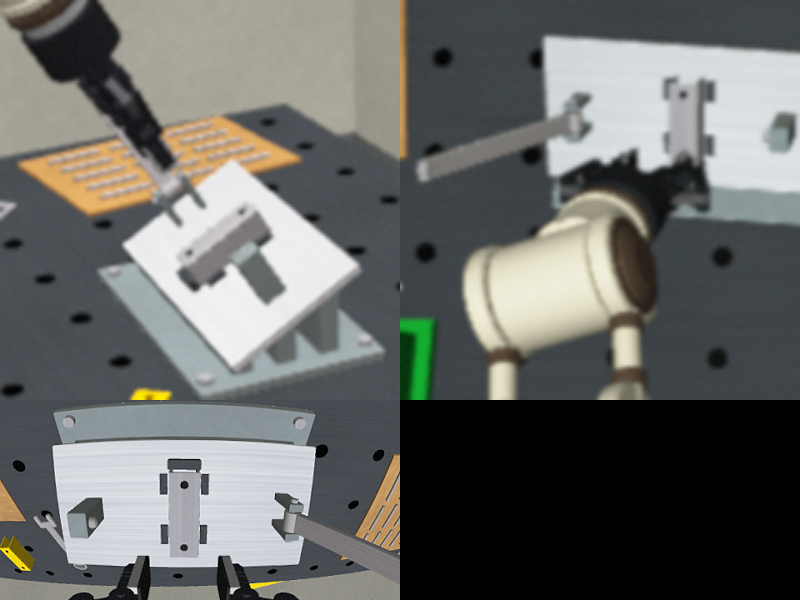

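```bash
python3 -m crank '0 0 0 -1.4 0.08 2.42 -1;0 0 0 -1.4 0.08 2.42 -1;0 0 0 -1.4 0.08 2.42 -1;0 0 0 -1.4 0.08 2.42 -1;0 0 0 -1.4 0.08 2.42 -1;0 0 0 0.15 2 0 -1;0 0 0 0.15 3.2 0 -1;0 0 0 0.15 3.5 0 -1;0 0 0 0.15 3.5 0 -1;0 0 0 0.15 3.5 0 -1;0 0 0 0.15 3.5 0 -1;0 0 0 0.15 3 0 -1;0 0 0 0.15 2 0 -1;0 0 0 0 0 0 -1;0 0 0 0 0 0 -1;0 0 0 0 0 0 -1' 40; python3 f.py
python3 - <<'E'
from plant import sense, viewer
from h import *
st=sense();print(st["q"])
im=[]
for n in("wrist","side","top"):
    c=viewer.camera(n);pickle.dump((st,c),open(n+"7.pkl","wb"))
E
```

```text
clock: 12.25
position: [470.2, 434.7, 302.8]
tool_rot: [0.258, 0.024, 0.966, -0.008]
ft_force: [1.0, -0.6, 0.2]
opening: -0.2
grasp_force: 0.0
deck xyz [ -0.55 241.72 267.67] F [ 0.95 -0.59 -0.37]
[ 0.72720093  0.06208832  1.64064201 -0.40957312  1.08772761 -0.66613659]
```

```bash
python3 -m crank '0 0 0 0.7 -0.04 -1.2 -1;0 0 0 1.1 -0.06 -1.9 -1;0 0 0 1.1 -0.06 -1.9 -1;0 0 0 0.7 -0.04 -1.2 -1;0 0 0 0.25 -0.01 -0.43 -1;0 0 0 0 0 0 -1;0 0 0 0 0 0 -1'>/dev/null;python3 f.py; for i in 1; do python3 -m crank '0 0 0 -0.04 -0.8 0 -1;0 0 0 -0.04 -0.8 0 -1;0 0 0 -0.04 -0.8 0 -1;0 0 0 0 0 0 -1'>/dev/null;python3 f.py; python3 -m crank '0 0 0 -0.04 -0.8 0 -1;0 0 0 -0.02 -0.4 0 -1;0 0 0 0 0 0 -1'>/dev/null;python3 f.py; python3 -m crank '0 0 0 -0.03 -0.5 0 -1;0 0 0 -0.03 -0.5 0 -1;0 0 0 0 0 0 -1'>/dev/null;python3 f.py;python3 -m crank '0 0 0 -0.03 -0.5 0 -1;0 0 0 -0.03 -0.5 0 -1;0 0 0 0 0 0 -1'>/dev/null;python3 f.py; done
```

```text
deck xyz [  0.95 242.88 191.94] F [-0.09  0.7   0.09]
deck xyz [  0.83 217.37 192.37] F [-0.12 -0.57 -0.19]
deck xyz [  0.83 206.32 191.97] F [ 0.1  -0.07  0.44]
deck xyz [  0.4  196.03 191.78] F [0.07 0.97 0.71]
deck xyz [  0.15 185.75 191.74] F [ 0.01  0.12 -0.01]
```

Run:
```python
from plant import sense, viewer
from h import *
st=sense();q=st["tool_rot"];Rt=Ro.from_quat([q[1],q[2],q[3],q[0]]).as_matrix();D=Rt*[-1,1,-1];O=np.array([591.8,185.7,72])
_,c0=pickle.load(open("side7.pkl","rb"));c=viewer.camera("side");pickle.dump((st,c),open("side8.pkl","wb"))
pr=lambda X:(lambda v:v[:2]/v[2])(K(c)@(c["R"]@(O+D@X)+c["t"]))
print("tcp",pr(np.array([0.,186,192])),"hinge",pr(np.array([0,110,38.])))
a=c["pixels"].copy()
for th in(1.6,1.7,1.8,1.9,2.0,2.1):print(th,pr(np.array([0,110-190*np.cos(th),38+190*np.sin(th)])))
r=lambda im:cv2.resize(im[20:170,180:300,::-1],(400,500),interpolation=cv2.INTER_CUBIC)
cv2.imwrite("pics/eight.png",np.hstack([r(c0["pixels"]),r(a)]))
```

```text
tcp [221.16672689  89.09274282] hinge [258.56404363 136.19095427]
1.6 [221.44797143  85.7549972 ]
1.7 [219.69355717  84.40077521]
1.8 [218.38859924  83.62335144]
1.9 [217.53295887  83.4121002 ]
2.0 [217.12040525  83.74939954]
2.1 [217.13941266  84.6117421 ]
```

View pics/eight.png

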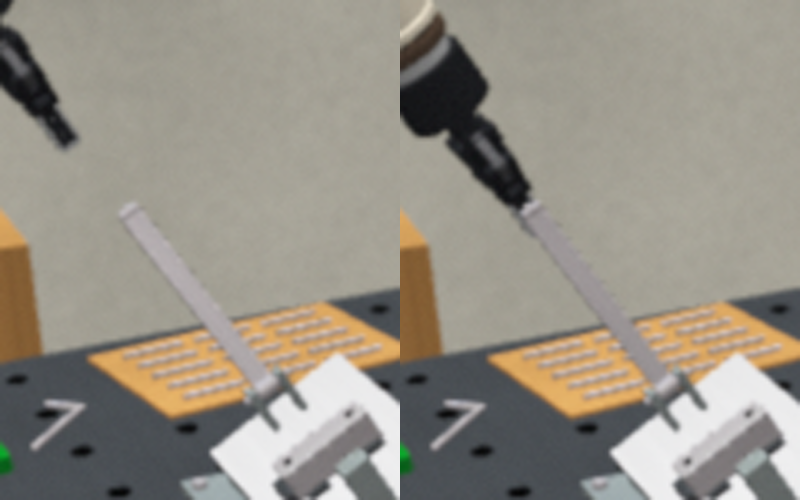

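```bash
for i in 1; do python3 -m crank '0 0 0 -0.04 -0.8 0 -1;0 0 0 -0.04 -0.8 0 -1;0 0 0 -0.04 -0.8 0 -1'>/dev/null;python3 f.py; python3 -m crank '0 0 0 -0.04 -0.8 0 -1;0 0 0 -0.04 -0.8 0 -1'>/dev/null;python3 f.py; python3 -m crank '0 0 0 -0.04 -0.8 0 -1;0 0 0 -0.04 -0.8 0 -1;0 0 0 0 0 0 -1'>/dev/null;python3 f.py; done
python3 - <<'E'
from plant import sense, viewer
from h import *
st=sense();q=st["tool_rot"];Rt=Ro.from_quat([q[1],q[2],q[3],q[0]]).as_matrix();D=Rt*[-1,1,-1];O=np.array([591.8,185.7,72])
_,c0=pickle.load(open("top7.pkl","rb"));c=viewer.camera("top");pickle.dump((st,c),open("top9.pkl","wb"))
pr=lambda X:(lambda v:v[:2]/v[2])(K(c)@(c["R"]@(O+D@X)+c["t"]))
# mean grey along predicted bar centreline (outer half) per angle in top view, wood-free: report difference from deck/table
for name,cc in(("before",c0),("now",c)):
    g=cc["pixels"].astype(float)
    o=[]
    for th in np.arange(1.2,2.2,.1):
        v=[]
        for r in np.linspace(30,150,25):
            u=pr(np.array([0,110-r*np.cos(th),38+r*np.sin(th)]));p=g[int(round(u[1])),int(round(u[0]))];v.append(p.mean())
        o.append((round(th,2),int(np.median(v)),int(np.std(v))))
    print(name,o)
E
```

```text
deck xyz [  0.23 162.1  191.67] F [-0.31  1.69  4.91]
deck xyz [  0.69 147.15 192.92] F [-5.87  3.67 16.54]
deck xyz [  1.19 129.97 193.74] F [-5.09 -1.2  17.  ]
before [(np.float64(1.2), 222, 37), (np.float64(1.3), 222, 31), (np.float64(1.4), 222, 34), (np.float64(1.5), 182, 59), (np.float64(1.6), 82, 73), (np.float64(1.7), 68, 55), (np.float64(1.8), 70, 27), (np.float64(1.9), 112, 12), (np.float64(2.0), 123, 1), (np.float64(2.1), 124, 1), (np.float64(2.2), 124, 3)]
now [(np.float64(1.2), 218, 38), (np.float64(1.3), 217, 36), (np.float64(1.4), 217, 52), (np.float64(1.5), 81, 29), (np.float64(1.6), 68, 2), (np.float64(1.7), 90, 12), (np.float64(1.8), 84, 19), (np.float64(1.9), 69, 19), (np.float64(2.0), 66, 17), (np.float64(2.1), 67, 18), (np.float64(2.2), 66, 22)]
```

```bash
python3 -m crank '0 0 0 -0.25 0.01 0.43 -1;0 0 0 -0.25 0.01 0.43 -1;0 0 0 0 0 0 -1'>/dev/null;python3 f.py; python3 -m crank '0 0 0 -0.25 0.01 0.43 -1;0 0 0 -0.25 0.01 0.43 -1;0 0 0 0 0 0 -1'>/dev/null;python3 f.py
python3 - <<'E'
from plant import sense, viewer
from h import *
st=sense();q=st["tool_rot"];Rt=Ro.from_quat([q[1],q[2],q[3],q[0]]).as_matrix();D=Rt*[-1,1,-1];O=np.array([591.8,185.7,72])
c=viewer.camera("top")
pr=lambda X:(lambda v:v[:2]/v[2])(K(c)@(c["R"]@(O+D@X)+c["t"]))
# rows across bar at r=60..100: find bright bar pixels' angle
g=c["pixels"].astype(float).mean(2)
for r in(60,80,100):
    print(r,[(round(th,2),int(g[tuple(np.round(pr(np.array([0,110-r*np.cos(th),38+r*np.sin(th)]))).astype(int)[::-1])])) for th in np.arange(1.3,2.25,.07)])
E
```

```text
deck xyz [  0.93 130.29 202.29] F [ 0.1  -1.03  0.45]
deck xyz [  1.06 130.89 212.31] F [ 0.1  -0.54  0.2 ]
60 [(np.float64(1.3), 158), (np.float64(1.37), 152), (np.float64(1.44), 113), (np.float64(1.51), 81), (np.float64(1.58), 66), (np.float64(1.65), 69), (np.float64(1.72), 92), (np.float64(1.79), 109), (np.float64(1.86), 96), (np.float64(1.93), 70), (np.float64(2.0), 67), (np.float64(2.07), 66), (np.float64(2.14), 67), (np.float64(2.21), 65)]
80 [(np.float64(1.3), 220), (np.float64(1.37), 219), (np.float64(1.44), 171), (np.float64(1.51), 84), (np.float64(1.58), 68), (np.float64(1.65), 78), (np.float64(1.72), 107), (np.float64(1.79), 86), (np.float64(1.86), 60), (np.float64(1.93), 64), (np.float64(2.0), 66), (np.float64(2.07), 66), (np.float64(2.14), 67), (np.float64(2.21), 66)]
100 [(np.float64(1.3), 219), (np.float64(1.37), 219), (np.float64(1.44), 216), (np.float64(1.51), 121), (np.float64(1.58), 68), (np.float64(1.65), 91), (np.float64(1.72), 102), (np.float64(1.79), 56), (np.float64(1.86), 65), (np.float64(1.93), 67), (np.float64(2.0), 64), (np.float64(2.07), 66), (np.float64(2.14), 66), (np.float64(2.21), 66)]
```

Run:
```python
import numpy as np
Y=np.array([.05,.9987,-.002]);N=np.array([-.4988,.027,.8663])
w=10
def p(th,r): return np.array([110-r*np.cos(th)+4*np.sin(th)+w,38+r*np.sin(th)+4*np.cos(th)])
ths=np.r_[1.5,np.arange(1.44,.1,-.07)];rs=np.interp(ths,[.1,1.5],[150,174])
W=[p(t,r) for t,r in zip(ths,rs)];prev=np.array([131.,212.3]);acc=np.zeros(3);tot=np.zeros(3)
for t,a in zip(ths,W):
    tot=Y*(a[0]-131)+N*(a[1]-212.3);row=np.round((tot/10-acc),2);acc+=row
    print(round(t,2),a.round(1),row)
```

```text
1.5 [111.7 211.8] [-0.07 -1.93 -0.04]
1.44 [101.4 210. ] [ 0.04 -1.03 -0.15]
1.37 [ 89.7 207.1] [ 0.08 -1.18 -0.25]
1.3 [ 78.2 203.4] [ 0.13 -1.15 -0.32]
1.23 [ 67.2 199. ] [ 0.17 -1.12 -0.38]
1.16 [ 56.5 193.8] [ 0.2  -1.08 -0.45]
1.09 [ 46.3 187.9] [ 0.24 -1.03 -0.51]
1.02 [ 36.6 181.3] [ 0.28 -0.99 -0.56]
0.95 [ 27.5 174.2] [ 0.31 -0.93 -0.62]
0.88 [ 19.  166.5] [ 0.35 -0.87 -0.67]
0.81 [ 11.1 158.2] [ 0.37 -0.81 -0.71]
0.74 [  3.8 149.5] [ 0.4  -0.75 -0.76]
0.67 [ -2.7 140.4] [ 0.42 -0.68 -0.79]
0.6 [ -8.6 130.8] [ 0.45 -0.61 -0.82]
0.53 [-13.8 121. ] [ 0.46 -0.54 -0.85]
0.46 [-18.2 110.9] [ 0.48 -0.47 -0.87]
0.39 [-21.8 100.6] [ 0.5  -0.39 -0.89]
0.32 [-24.7  90.2] [ 0.5  -0.32 -0.91]
0.25 [-26.8  79.6] [ 0.52 -0.24 -0.91]
0.18 [-28.2  69. ] [ 0.52 -0.17 -0.92]
0.11 [-28.8  58.5] [ 0.52 -0.09 -0.92]
```

```bash
python3 -m crank '0 0 0 -0.03 -0.97 -0.02 -1;0 0 0 -0.03 -0.96 -0.02 -1;0 0 0 0.04 -1.03 -0.15 -1;0 0 0 0.08 -1.18 -0.25 -1'>/dev/null; python3 f.py; python3 -m crank '0 0 0 0.13 -1.15 -0.32 -1;0 0 0 0.17 -1.12 -0.38 -1'>/dev/null; python3 f.py; python3 -m crank '0 0 0 0.2 -1.08 -0.45 -1;0 0 0 0.24 -1.03 -0.51 -1'>/dev/null; python3 f.py; python3 -m crank '0 0 0 0.28 -0.99 -0.56 -1;0 0 0 0 0 0 -1' >/dev/null; python3 f.py
python3 - <<'E'
from plant import sense, viewer
from h import *
st=sense();q=st["tool_rot"];Rt=Ro.from_quat([q[1],q[2],q[3],q[0]]).as_matrix();D=Rt*[-1,1,-1];O=np.array([591.8,185.7,72])
c=viewer.camera("side")
pr=lambda X:(lambda v:v[:2]/v[2])(K(c)@(c["R"]@(O+D@X)+c["t"]))
g=c["pixels"].astype(float).mean(2)
for r in(60,80,100):
    print(r,[(round(th,2),int(g[tuple(np.round(pr(np.array([0,110-r*np.cos(th),38+r*np.sin(th)]))).astype(int)[::-1])])) for th in np.arange(.8,1.9,.07)])
E
```

```text
deck xyz [  0.4   88.3  206.24] F [-0.12  0.49  1.49]
deck xyz [  0.31  65.21 197.96] F [0.47 0.64 1.05]
deck xyz [  0.24  44.23 186.84] F [0.56 0.86 0.89]
deck xyz [ -1.47  33.07 179.29] F [-0.95 -0.73 -0.29]
60 [(np.float64(0.8), 88), (np.float64(0.87), 86), (np.float64(0.94), 87), (np.float64(1.01), 89), (np.float64(1.08), 88), (np.float64(1.15), 87), (np.float64(1.22), 89), (np.float64(1.29), 91), (np.float64(1.36), 89), (np.float64(1.43), 91), (np.float64(1.5), 108), (np.float64(1.57), 95), (np.float64(1.64), 122), (np.float64(1.71), 100), (np.float64(1.78), 100), (np.float64(1.85), 119)]
80 [(np.float64(0.8), 87), (np.float64(0.87), 90), (np.float64(0.94), 89), (np.float64(1.01), 89), (np.float64(1.08), 89), (np.float64(1.15), 90), (np.float64(1.22), 90), (np.float64(1.29), 93), (np.float64(1.36), 102), (np.float64(1.43), 98), (np.float64(1.5), 98), (np.float64(1.57), 103), (np.float64(1.64), 124), (np.float64(1.71), 123), (np.float64(1.78), 146), (np.float64(1.85), 146)]
100 [(np.float64(0.8), 88), (np.float64(0.87), 88), (np.float64(0.94), 89), (np.float64(1.01), 89), (np.float64(1.08), 91), (np.float64(1.15), 91), (np.float64(1.22), 92), (np.float64(1.29), 101), (np.float64(1.36), 105), (np.float64(1.43), 116), (np.float64(1.5), 132), (np.float64(1.57), 146), (np.float64(1.64), 131), (np.float64(1.71), 131), (np.float64(1.78), 122), (np.float64(1.85), 122)]
```

```bash
cat > k.py <<'E'
from plant import sense, viewer
from h import *
st=sense();q=st["tool_rot"];Rt=Ro.from_quat([q[1],q[2],q[3],q[0]]).as_matrix();D=Rt*[-1,1,-1];O=np.array([591.8,185.7,72])
c=viewer.camera("top");g=c["pixels"].astype(float).mean(2);cv2.imwrite("pics/k%.0f.png"%(st["clock"]*100),c["pixels"][:,:,::-1])
pr=lambda X:(lambda v:v[:2]/v[2])(K(c)@(c["R"]@(O+D@X)+c["t"]))
def s(X): u=pr(X);return int(g[int(round(u[1])),int(round(u[0]))])
for r in(40,70,100,130,160): print(r,[(round(float(th),1),s(np.array([0,110-r*np.cos(th),38+r*np.sin(th)]))) for th in np.arange(0,2.,.1)])
E
python3 k.py
```

```text
40 [(0.0, 220), (0.1, 221), (0.2, 221), (0.3, 220), (0.4, 218), (0.5, 219), (0.6, 205), (0.7, 180), (0.8, 149), (0.9, 127), (1.0, 128), (1.1, 122), (1.2, 121), (1.3, 127), (1.4, 135), (1.5, 150), (1.6, 206), (1.7, 216), (1.8, 216), (1.9, 205)]
70 [(0.0, 224), (0.1, 223), (0.2, 223), (0.3, 222), (0.4, 222), (0.5, 220), (0.6, 219), (0.7, 220), (0.8, 207), (0.9, 130), (1.0, 129), (1.1, 137), (1.2, 184), (1.3, 198), (1.4, 209), (1.5, 218), (1.6, 219), (1.7, 88), (1.8, 65), (1.9, 64)]
100 [(0.0, 176), (0.1, 160), (0.2, 124), (0.3, 198), (0.4, 223), (0.5, 222), (0.6, 223), (0.7, 222), (0.8, 224), (0.9, 184), (1.0, 129), (1.1, 140), (1.2, 219), (1.3, 218), (1.4, 217), (1.5, 187), (1.6, 42), (1.7, 6), (1.8, 56), (1.9, 64)]
130 [(0.0, 110), (0.1, 118), (0.2, 156), (0.3, 179), (0.4, 172), (0.5, 172), (0.6, 197), (0.7, 225), (0.8, 222), (0.9, 206), (1.0, 128), (1.1, 158), (1.2, 215), (1.3, 216), (1.4, 216), (1.5, 78), (1.6, 33), (1.7, 64), (1.8, 64), (1.9, 65)]
160 [(0.0, 227), (0.1, 224), (0.2, 224), (0.3, 189), (0.4, 96), (0.5, 155), (0.6, 98), (0.7, 192), (0.8, 222), (0.9, 215), (1.0, 122), (1.1, 94), (1.2, 75), (1.3, 173), (1.4, 141), (1.5, 64), (1.6, 65), (1.7, 65), (1.8, 68), (1.9, 66)]
```

```bash
python3 -m crank '0 0 0 0.31 -0.93 -0.62 -1;0 0 0 0.35 -0.87 -0.67 -1;0 0 0 0.37 -0.81 -0.71 -1;0 0 0 0.4 -0.75 -0.76 -1'>/dev/null; python3 f.py; python3 -m crank '0 0 0 0.42 -0.68 -0.79 -1;0 0 0 0.45 -0.61 -0.82 -1;0 0 0 0.46 -0.54 -0.85 -1'>/dev/null; python3 f.py; python3 -m crank '0 0 0 0.48 -0.47 -0.87 -1;0 0 0 0.5 -0.39 -0.89 -1;0 0 0 0.5 -0.32 -0.91 -1'>/dev/null; python3 f.py; python3 -m crank '0 0 0 0.52 -0.24 -0.91 -1;0 0 0 0 0 0 -1;0 0 0 0 0 0 -1' >/dev/null; python3 f.py; python3 k.py
```

```text
deck xyz [  0.96   3.37 148.55] F [0.92 0.39 0.38]
deck xyz [  0.23 -14.78 119.25] F [-0.11  0.02  0.38]
deck xyz [  0.08 -25.63  88.19] F [-0.04 -0.28  0.36]
deck xyz [ -0.77 -27.51  77.95] F [-0.14  0.01 -0.16]
40 [(0.0, 170), (0.1, 170), (0.2, 170), (0.3, 171), (0.4, 171), (0.5, 171), (0.6, 174), (0.7, 176), (0.8, 181), (0.9, 180), (1.0, 160), (1.1, 103), (1.2, 128), (1.3, 146), (1.4, 139), (1.5, 150), (1.6, 205), (1.7, 214), (1.8, 215), (1.9, 204)]
70 [(0.0, 174), (0.1, 171), (0.2, 171), (0.3, 171), (0.4, 175), (0.5, 174), (0.6, 190), (0.7, 190), (0.8, 217), (0.9, 216), (1.0, 216), (1.1, 216), (1.2, 208), (1.3, 199), (1.4, 208), (1.5, 218), (1.6, 220), (1.7, 86), (1.8, 65), (1.9, 63)]
100 [(0.0, 168), (0.1, 174), (0.2, 173), (0.3, 174), (0.4, 180), (0.5, 190), (0.6, 211), (0.7, 216), (0.8, 212), (0.9, 222), (1.0, 222), (1.1, 220), (1.2, 219), (1.3, 217), (1.4, 214), (1.5, 187), (1.6, 42), (1.7, 7), (1.8, 56), (1.9, 66)]
130 [(0.0, 125), (0.1, 110), (0.2, 88), (0.3, 110), (0.4, 88), (0.5, 47), (0.6, 25), (0.7, 24), (0.8, 25), (0.9, 33), (1.0, 97), (1.1, 217), (1.2, 216), (1.3, 214), (1.4, 215), (1.5, 78), (1.6, 33), (1.7, 64), (1.8, 63), (1.9, 64)]
160 [(0.0, 206), (0.1, 172), (0.2, 174), (0.3, 130), (0.4, 24), (0.5, 22), (0.6, 22), (0.7, 24), (0.8, 38), (0.9, 49), (1.0, 67), (1.1, 218), (1.2, 209), (1.3, 216), (1.4, 146), (1.5, 65), (1.6, 64), (1.7, 65), (1.8, 67), (1.9, 67)]
```

```bash
python3 -m crank '0 0 0 0.4 -0.05 -0.69 -1;0 0 0 0.4 -0.04 -0.69 -1;0 0 0 0 0 0 -1'>/dev/null; python3 f.py; for k in 1; do python3 -m crank '0 0 0 0.15 -0.01 -0.26 -1;0 0 0 0 0 0 -1;0 0 0 0 0 0 -1'>/dev/null; python3 f.py; python3 -m crank '0 0 0 0.1 -0.01 -0.17 -1;0 0 0 0 0 0 -1;0 0 0 0 0 0 -1'>/dev/null; python3 f.py; python3 -m crank '0 0 0 0.1 -0.01 -0.17 -1;0 0 0 0 0 0 -1;0 0 0 0 0 0 -1'>/dev/null; python3 f.py; done
```

```text
deck xyz [ -0.63 -27.81  61.75] F [-1.03 -0.57 -0.55]
deck xyz [  0.24 -27.68  59.76] F [-0.19 -1.   -0.37]
deck xyz [  0.39 -27.76  57.9 ] F [-0.29 -0.01  0.72]
deck xyz [  0.29 -27.85  55.83] F [ 0.39 -0.8  -0.35]
```

```bash
for k in 1; do python3 -m crank '0 0 0 0.1 -0.01 -0.17 -1;0 0 0 0 0 0 -1;0 0 0 0 0 0 -1'>/dev/null; python3 f.py; python3 -m crank '0 0 0 0.05 0 -0.09 -1;0 0 0 0 0 0 -1;0 0 0 0 0 0 -1'>/dev/null; python3 f.py; python3 -m crank '0 0 0 0.05 0 -0.09 -1;0 0 0 0 0 0 -1;0 0 0 0 0 0 -1'>/dev/null; python3 f.py;  python3 -m crank '0 0 0 0.05 0 -0.09 -1;0 0 0 0 0 0 -1;0 0 0 0 0 0 -1'>/dev/null; python3 f.py; done
```

```text
deck xyz [  0.2  -27.9   53.78] F [-0.98  1.    0.93]
deck xyz [  0.3  -27.85  52.82] F [ 0.77 -0.67  0.2 ]
deck xyz [  0.38 -27.86  51.88] F [-0.1  -0.65  1.56]
deck xyz [  0.45 -27.87  51.12] F [-1.09 -1.54  6.88]
```

```bash
for k in 1; do python3 -m crank '0 0 0 0.05 0 -0.09 -1;0 0 0 0 0 0 -1;0 0 0 0 0 0 -1'>/dev/null; python3 f.py; python3 -m crank '0 0 0 0.05 0 -0.09 -1;0 0 0 0 0 0 -1;0 0 0 0 0 0 -1'>/dev/null; python3 f.py;  python3 -m crank '0 0 0 0.05 0 -0.09 -1;0 0 0 0 0 0 -1;0 0 0 0 0 0 -1'>/dev/null; python3 f.py; done
```

```text
deck xyz [  0.54 -27.92  50.22] F [-0.31 -2.23  8.27]
deck xyz [  0.5  -28.    49.15] F [-1.99 -2.61  7.66]
deck xyz [  0.47 -28.08  48.02] F [-0.96 -3.18  6.2 ]
```

```bash
for k in 1; do python3 -m crank '0 0 0 0.05 0.01 -0.09 -1;0 0 0 0 0 0 -1;0 0 0 0 0 0 -1'>/dev/null; python3 f.py; python3 -m crank '0 0 0 0.05 0.01 -0.09 -1;0 0 0 0 0 0 -1;0 0 0 0 0 0 -1'>/dev/null; python3 f.py;  python3 -m crank '0 0 0 0.05 0.01 -0.09 -1;0 0 0 0 0 0 -1;0 0 0 0 0 0 -1'>/dev/null; python3 f.py;python3 -m crank '0 0 0 0.05 0 -0.09 -1;0 0 0 0 0 0 -1;0 0 0 0 0 0 -1'>/dev/null; python3 f.py; done
```

```text
deck xyz [  0.23 -27.57  46.66] F [-0.32  0.59 -0.  ]
deck xyz [  0.04 -27.39  45.54] F [ 0.12 -0.63  0.16]
deck xyz [  0.08 -27.3   44.55] F [ 0.13 -0.06  0.73]
deck xyz [  0.01 -27.33  43.54] F [-0.24 -0.17 -0.19]
```

```bash
for k in 1; do python3 -m crank '0 0 0 0.05 0 -0.09 -1;0 0 0 0 0 0 -1;0 0 0 0 0 0 -1'>/dev/null; python3 f.py; python3 -m crank '0 0 0 0.05 0 -0.09 -1;0 0 0 0 0 0 -1;0 0 0 0 0 0 -1'>/dev/null; python3 f.py; python3 -m crank '0 0 0 0.05 0 -0.09 -1;0 0 0 0 0 0 -1;0 0 0 0 0 0 -1'>/dev/null; python3 f.py; done
```

```text
deck xyz [  0.04 -27.31  42.51] F [-0.03 -0.64 -0.16]
deck xyz [  0.05 -27.29  41.5 ] F [-0.35  0.16  0.92]
deck xyz [  0.23 -27.23  41.1 ] F [-2.62 -0.92 11.75]
```

```bash
python3 -m crank '0 0 0 -0.3 0.02 0.52 -1;0 0 0 -0.8 0.05 1.39 -1;0 0 0 -1.1 0.7 1.9 -1;0 0 0 -1.1 1.2 1.9 -1;0 0 0 -0.9 0.96 1.74 -1;0 0 0 0 0 0 -1;0 0 0 0 0 0 -1;0 0 0 0 0 0 -1;0 0 0 0 0 0 -1'; python3 f.py
python3 - <<'E'
from plant import sense, viewer
from h import *
np.set_printoptions(precision=1,suppress=True)
st=sense();c=viewer.camera("wrist");s0,c0=pickle.load(open("wrist6.pkl","rb"))
cv2.imwrite("pics/end.png",c["pixels"][:,:,::-1])
O=np.array([591.8,185.7,72])
for a,b in((s0,c0),(st,c)):
    q=a["tool_rot"];Rt=Ro.from_quat([q[1],q[2],q[3],q[0]]).as_matrix();D=Rt*[-1,1,-1];n=D[:,2]
    g=cv2.cvtColor(b["pixels"],cv2.COLOR_RGB2GRAY)
    _,m=cv2.threshold(g,70,255,cv2.THRESH_BINARY_INV);N,_,S,C=cv2.connectedComponentsWithStats(m)
    for i in range(1,N):
        X=(onplane(wray(b,a,C[i]),O+30*n,n)-O)@D
        if 20<S[i,4]<200 and abs(X[0])<50 and abs(X[1])<12: print("hole",X,S[i,4])
    f=lambda y:int(np.mean([[b["pixels"][tuple(np.array(px(b,a,O+D@np.array([x,y,42.])))[::-1])].mean()] for x in(-5,0,5)]))
E
```

```text
clock: 22.7
position: [527.7, 188.2, 180.1]
tool_rot: [0.258, 0.024, 0.966, -0.008]
ft_force: [0.2, 0.1, -0.6]
opening: -0.0
grasp_force: 0.0
deck xyz [ -1.72  -0.98 125.63] F [-0.14  0.14 -0.57]
hole [-48.2   3.8  30. ] 33
hole [-33.1   0.2  30. ] 66
hole [32.7 -0.1 30. ] 50
hole [-33.1   0.1  30. ] 63
hole [32.6 -0.3 30. ] 48
```

```bash
python3 -c "
from plant import hand_in
print(hand_in())"
```

```text
the job is handed in; nothing more can be done
None
```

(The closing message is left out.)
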